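# Seat a ring plate on its three-ball fixture and wind up the springs

## Robot

A 6-joint arm with a two-finger parallel gripper is mounted at the origin on the work surface; the furniture and walls round the work are solid. World frame = base frame: x ahead of the robot, y to its left, z up, the work surface at z = 0. Lengths are in m, angles in rad, forces in N, time in s.
With the tool pointing down it reaches from about 0.375 to 0.825 m from the base axis. Payload 5.5 kg.
Tool frame: the origin (TCP) lies between the finger pads; the fingertips stand 8 mm ahead of it and the grasp point (between the pads) lies 11 mm behind it; z points along the fingers, y is the line along which they close (so a half turn about z gives the same grasp; the last joint's range is limited). The gripper opens to 85 mm and grips with 20 to 120 N. Pads are 22 mm wide; open, the fingers measure 114 mm over their backs; the gripper's body (76 mm by 85 mm) begins 54 mm behind the grasp point. The pads swing forward as they close: fully open they stand 13 mm farther back than shut.
Start: joints at [1.104, 0.314, -0.047, 1.21, 0, 1.571], TCP at [0.27, 0.536, 0.239] pointing down, gripper open.
Joint ranges: [-2.67, 2.67], [-0.69, 1.73], [-1.03, 1.25], [-2.08, 2.16], [-1.42, 1.45], [-3.14, 3.14]. Speed limits (rad/s): [2.39, 2.39, 3.01, 3.14, 3.14, 3.14].

## Interface

Orientations are given as a unit quaternion [w, x, y, z].
In Python, from workcell import robot, vision, telemetry gives the robot as it stands (robot), with the cameras (vision) and the readings (telemetry).
- The arm moves only by the shell command python3 nudge.py 'ROWS'. ROWS is one flat JSON list of numbers that holds 1 to 10 rows one after another, with no inner brackets; each row has 7 numbers: dx, dy, dz in normalised numbers (1 is 0.75 m), then a rotation vector rx, ry, rz in fractions of the full range, 1 being 2 pi rad, then the finger opening in m; each row is the pose to reach, as a shift and turn from the pose commanded when the command began, along the tool's axes at that moment; what a row does not reach only later rows make up. A row lasts 1/10 s, in which the tool goes at most 0.05 m and 0.15 rad, less where a joint would pass 70% of its speed; a pose out of reach is approached as far as the arm can. The fingers move at their own pace and stop on an object; the grip force is fixed at half the most. Time passes only in rows, so rows that do not move let the fingers close. It prints the time, the measured TCP pose, the force, the opening and the grip force at its end. Shift and turn numbers lie between -1 and 1, and a call with a number outside is refused. Input that does not fit is refused with a message, and nothing moves.
- telemetry.state(): the state, without advancing time (a new reading comes with each control period).
- vision.camera(name): name is "scene" or "top" or "wrist"; returns a dict with "pixels" (480x640x3 uint8, red, green, blue), "mtx" (3x3 intrinsics, pixels), "R" (3x3) and "t" (3): a world point X has camera coordinates R X + t; the wrist camera has in their place "mount" (4x4, takes a point from camera to tool coordinates, whose origin is the TCP and whose axes are the flange's). Camera axes: x right, y down, z forward; pixel columns grow to the right and rows downward; lengths in m; the calibration is good to about 2 mm. The wrist camera is an equidistant fisheye: a pixel r from the principal point sees the ray r / f radians off the axis. A picture is of the moment at which its call begins: read the wrist's pose just before it. There is no depth.
- robot.job_done(): hands the job in; it is judged then, once.
The state is a dict: "time": time; "joints": joint angles; "qvel": joint speeds; "tau": joint torques, N m; "ee_pos": TCP position; "ee_rot": TCP orientation; "force": force on the tool from outside, world axes, zero at the start; "moment": the same for the moment, N m; "grip_width": finger opening in m; "grasp_force": force on a finger pad.
Only numpy, scipy, OpenCV 4.12 (cv2) and the standard library are available. Lean on these libraries where they do the work, as an engineer would, in place of code of your own. Each camera call takes 0.05 s, during which the arm holds its last target. There are 200 camera calls.

## Task

Get the cast ring ready for engraving: set its work plate on the three balls of the fixture, nose towards the dial (lower it, do not drop it), and press it down past the sprung rollers until all three feet are fully home. Then click the preload dial up to its long mark (the fourth click from slack) to tighten the springs, without running on to the fifth, and let go. Leave the tin, the jar and the pliers where they are.

Things in the scene. Friction and masses are not known exactly. Their poses are not given: they have to be found in the camera images.
- work_plate: the loose work plate, 0.5 to 0.75 kg: grey aluminium, 138 x 108 x 12 mm, one end tapered to a nose 48 mm wide, with a steel block and a cast ring on top and three vee-grooved feet below. Origin: mid-block, level with the feet's undersides. x points away from the nose (nose end x = -74 mm, square end +64), z up. Plate z 10 to 22 mm, above the 10 mm feet
- plate_grip (a point): grip point of the work plate: on the middle of its block, plate frame (0, 0, 44) mm, 22 mm above the plate's face. The block is 42 mm in x, 84 mm in y, z 22 to 50 mm (the ring on it reaches 57): grip it from above across x
- vee_front (a point): groove under the plate's nose: the point where the ball's centre lies when seated, plate frame (-50, 0, -1.3) mm. The 90 degree grooves are 20 mm wide at the mouth, run towards the middle of the rollers' line and centre themselves on the balls
- vee_left (a point): the same point of the rear left foot, plate frame (40, 44, -1.3) mm
- vee_right (a point): the same point of the rear right foot, plate frame (40, -44, -1.3) mm
- fixture: dark steel fixture fixed to the bench: body 134 x 204 mm, 24 mm high, with a round tongue at its near end that carries the dial. Origin on the bench under the middle of the seat; x points away from the dial, y left, z up. Three 16 mm steel balls stand on it. The seated plate has the same yaw, its origin 35.3 mm straight above this origin, its nose towards the dial
- ball_front (a point): centre of the ball next to the dial, fixture frame (-50, 0, 34) mm
- ball_left (a point): centre of the left rear ball, fixture frame (40, 44, 34) mm
- ball_right (a point): centre of the right rear ball, fixture frame (40, -44, 34) mm
- roller_mid_left (a point): axis of the left sprung roller with the dial slack, fixture frame (10, 61, 58) mm: 12 mm thick, held by a jaw block (|y| 77 to 99 mm, up to 54 mm high). As the plate comes straight down, its side rail (edge at y = +/-60, z = 16 mm of the plate) spreads the rollers, from about 15 mm above home; they pass its edge 7 mm above home, then draw the plate down
- roller_mid_right (a point): the same of the right sprung roller, (10, -61, 58) mm. With the dial at 0 or 1 click the plate goes in with about 3 to 12 N of push besides its weight, and drops home beyond the edge. From 3 clicks up the rollers stand in under the plate and block it
- dial (a joint): angle of the preload dial in rad, growing clockwise seen from above: 0 is slack, each click is 18 degrees (0.314 rad), the stop is after five. It starts at 0 or at one click. The long mark is at four clicks, 1.257. Each click closes both roller jaws by 1.5 mm. A sprung detent of about 0.2 N m holds each click; with the plate in, turning up takes up to 0.3 N m
- dial_grip (a point): grip point of the knurled grey metal dial, on its upright axis, fixture frame (-122, 0, 49) mm. The dial is 55 mm across, from 26 to 51 mm above the bench. Grip it from above across its diameter, at the start best along the fixture's y, as the plate's nose is near on its x side. Around it lies an index plate, top at 26 mm
- dial_mark (a point): end of the black pointer line at the dial's rim. Seen from above it points along the fixture-frame direction 216 degrees (anticlockwise from x) at 0 and 144 degrees at the long mark; the six black marks face the robot's side
- tin: bystander: round metal tin, 64 mm across, 22 mm high; origin under its middle
- grit: bystander: glass jar of grit, 65 mm across, 95 mm high; origin under its middle
- flat_pliers: bystander: flat pliers with red sleeves, lying flat, 53 x 136 x 12 mm; origin under the middle

How it is judged:
On the way, in this order (a step that is already met when the one before it is completed fails the run):
1. the plate is home on all three balls (each foot within 3 mm) (distance between vee_front and ball_front below 0.003 m and distance between vee_left and ball_left below 0.003 m and distance between vee_right and ball_right below 0.003 m), for 0.2 s.
2. the dial stands at the long mark (value of joint dial between 1.14 and 1.37 rad), for 0.2 s.
At the end, for the whole second after the job is handed in: Each foot of the plate within 3 mm of home on its own ball, the dial resting at the long mark (1.14 to 1.37 rad), the plate at rest and released (all of step 1 and all of step 2 and linear speed of work_plate below 0.01 m/s and angular speed of work_plate below 0.1 rad/s and velocity of joint dial between -0.05 and 0.05 rad/s); the robot touches nothing.
It fails at once if the plate was dropped onto the fixture (faster than 0.4 m/s within 12 to 40 mm above home) (horizontal distance between work_plate and fixture below 0.04 m and z of work_plate in the frame of fixture between 0.047 and 0.075 m and linear speed of work_plate above 0.4 m/s).
It fails at once if the dial was run past the long mark towards the fifth click (over 1.46 rad) (value of joint dial above 1.46 rad).
It fails at once if the tin, the jar or the pliers were moved by more than 15 mm (distance of any of tin, grit, flat_pliers from where it was at the start of the episode above 0.015 m).
It also fails if it takes over 51 s, if anything falls off the work surface, if the arm or the gripper's body presses on something with over 40 N, if the wrist force passes 120 N, or if a joint passes its speed limit or range.

## Working session

There is one attempt and no reset: what is moved stays moved. The work goes in short steps, Python scripts to look and compute and a shell command to move; the robot and the scene stay as the last step left them, time stands still between calls to the robot, and variables do not carry over. Pictures are saved under pics/ and viewed, at most 10 in all, crops included, and the job is handed in when it is done.

```bash
ls; mkdir -p pics; python3 - <<'E'
from workcell import robot, vision, telemetry
import cv2,numpy as np,pickle
s=telemetry.state();print(s)
d={}
for n in("scene","top","wrist"):
    c=vision.camera(n);d[n]=c;cv2.imwrite(f"pics/{n}0.png",c["pixels"][:,:,::-1]);print(n,{k:v for k,v in c.items() if k!="pixels"})
pickle.dump((s,d),open("d0.pkl","wb"))
E
```

```text
nudge.py
pics
workcell.py
{'time': 0.0, 'joints': array([ 1.10401837e+00,  3.14181101e-01, -4.80800950e-02,  1.21017954e+00,
        1.25910709e-05,  1.57082774e+00]), 'qvel': array([ 1.23128984e-03,  4.20701912e-04, -3.30116343e-06, -9.13898008e-04,
        1.36795070e-03, -1.08510927e-05]), 'tau': array([ 2.49928489e-04, -5.39582133e+01,  3.39752913e+01,  1.89106038e-02,
        1.06062528e-04,  6.08692318e-06]), 'ee_pos': array([0.26975333, 0.53531985, 0.23846102]), 'ee_rot': array([-1.96267905e-04,  2.31291148e-01,  9.72884232e-01, -7.98457933e-04]), 'force': array([-0.15854387,  1.0161641 , -0.06356581]), 'moment': array([ 0.04494833, -0.04761692, -0.00139078]), 'grasp_force': 0.0, 'grip_width': 0.08578932387358283}
scene {'mtx': array([[534.51420207,   0.        , 319.73402101],
       [  0.        , 534.51420207, 244.00365807],
       [  0.        ,   0.        ,   1.        ]]), 'R': array([[-0.75463436,  0.65613942,  0.00283587],
       [ 0.52633586,  0.60791501, -0.59448289],
       [-0.39178762, -0.4471246 , -0.80410326]]), 't': array([ 0.33255852, -0.34203086,  1.63870835
[... 191 characters left out ...]
326 , -0.99992317,  0.00335562],
       [-0.99434178,  0.0115116 , -0.10560264],
       [ 0.1055559 , -0.00459674, -0.99440275]]), 't': array([0.13071018, 0.59311262, 1.3479982 ])}
wrist {'mtx': array([[371.64829954,   0.        , 323.04886791],
       [  0.        , 371.64829954, 244.02528807],
       [  0.        ,   0.        ,   1.        ]]), 'mount': array([[ 1.08059815e-03, -9.66060106e-01, -2.58315126e-01,
         6.58745640e-02],
       [ 9.99999100e-01,  1.24934014e-03, -4.89094450e-04,
         3.88156950e-04],
       [ 7.95218092e-04, -2.58314365e-01,  9.66060586e-01,
        -1.33978983e-01],
       [ 0.00000000e+00,  0.00000000e+00,  0.00000000e+00,
         1.00000000e+00]])}
```

View pics/top0.png

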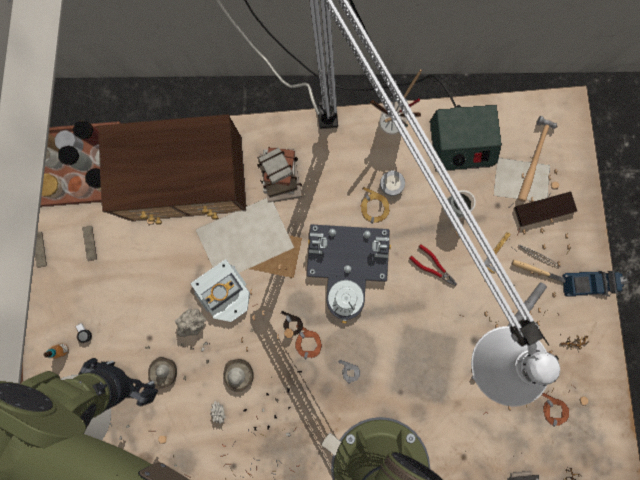

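View pics/scene0.png

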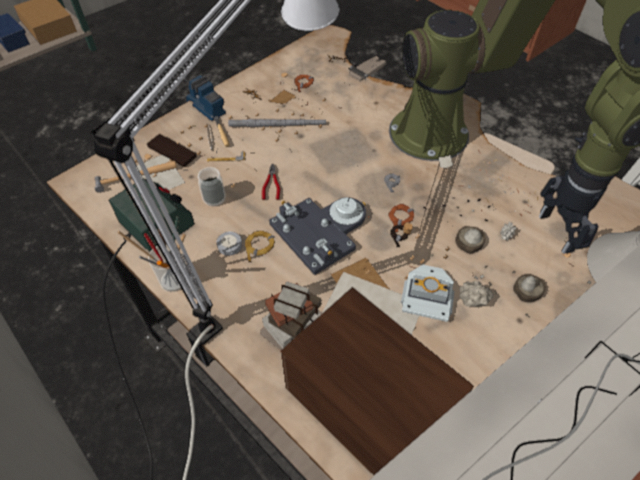

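The top view shows the plate at about (221,291), nose towards lower right, the fixture body at (347,255), the dial at (346,298), and the pliers and jar on the right. The scene view agrees. I'll enlarge both to measure.

```bash
python3 - <<'E'
import cv2
t=cv2.imread("pics/top0.png");s=cv2.imread("pics/scene0.png")
f=lambda im,x,y,w,h,k:cv2.resize(im[y:y+h,x:x+w],None,fx=k,fy=k,interpolation=cv2.INTER_CUBIC)
a=f(t,185,255,75,75,4);b=f(t,300,220,98,110,4)
import numpy as np
c=f(s,395,255,70,75,4);d=f(s,262,180,110,100,4)
o=np.zeros((600,800,3),np.uint8)
def put(im,x,y):
    h=min(im.shape[0],600-y);w=min(im.shape[1],800-x);o[y:y+h,x:x+w]=im[:h,:w]
a=f(t,185,255,75,75,4);put(a,0,0);put(c,0,300);put(f(t,300,220,98,110,4)[:440],300,0)
cv2.imwrite("pics/c1.png",o[:,:700])
E
```

```text
(no output)
```

View pics/c1.png

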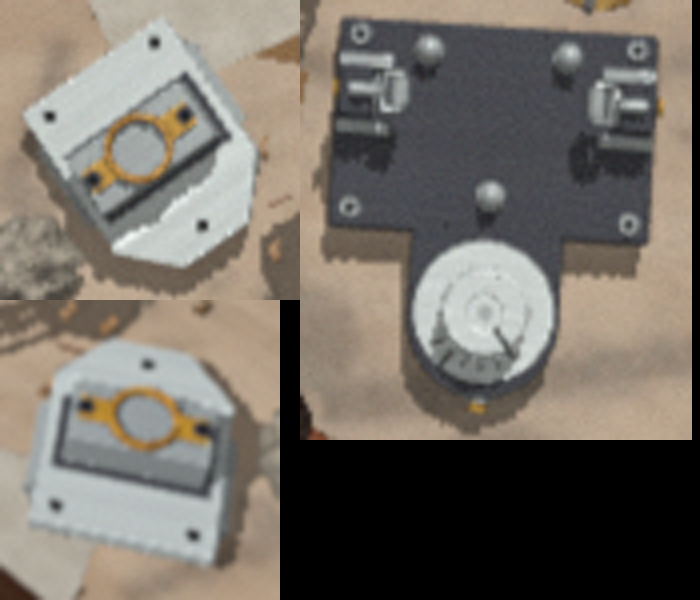

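The crop shows the plate's screw holes (nose at 203,226), the three balls at 429,50 / 567,58 / 489,196, and the dial at 484,312. The pointer aims lower right, so the dial reads about 0. I'll fit the poses.

```bash
cat > h.py <<'E'
import numpy as np,cv2,pickle
from scipy.spatial.transform import Rotation as Ro
from scipy.optimize import least_squares
def rot(q): return Ro.from_quat([q[1],q[2],q[3],q[0]])
def proj(c,X,s=None):
    X=np.atleast_2d(X)
    if "R" in c:
        p=X@c["R"].T+c["t"];p=p/p[:,2:];return (p@c["mtx"].T)[:,:2]
    M=c["mount"];T=rot(s["ee_rot"]).inv().apply(X-s["ee_pos"])
    p=(T-M[:3,3])@M[:3,:3];r=np.hypot(p[:,0],p[:,1]);th=np.arctan2(r,p[:,2])
    return np.c_[p[:,0]/r*th,p[:,1]/r*th]*c["mtx"][0,0]+c["mtx"][:2,2]
def world(pose,P):
    x,y,a=pose;c,s=np.cos(a),np.sin(a);P=np.atleast_2d(P)
    return np.c_[x+c*P[:,0]-s*P[:,1],y+s*P[:,0]+c*P[:,1],P[:,2]]
def fit(obs,g):  # obs: list of (cam,P,uv,state)
    f=lambda v:np.concatenate([(proj(c,world(v,P),s)-uv).ravel() for c,P,uv,s in obs])
    r=least_squares(f,g,x_scale=[.01,.01,.1]);return r.x,r.fun.reshape(-1,2)
A=np.array
HP=A([[-50,0,22],[40,44,22],[40,-44,22]])/1e3
BF=A([[-50,0,34],[40,44,34],[40,-44,34],[-122,0,51]])/1e3
def crop(uv,x0,y0,k=4): return (A(uv)+.5)/k-.5+A([x0,y0])
E
python3 - <<'E'
from h import *
s,d=pickle.load(open("d0.pkl","rb"))
t,sc,w=d["top"],d["scene"],d["wrist"]
ot=(t,HP,crop([[203,226],[49,117],[154,42]],185,255),None)
os_=(sc,HP,crop([[149,65],[193,235],[56,205]],395,255),None)
for o in([ot],[os_],[ot,os_]):
    p,r=fit(o,[.46,.2,.8]);print("plate",p.round(4),r.round(1).tolist())
q,r=fit([(t,BF,crop([[189,196],[129,50],[267,58],[184,312]],300,220),None)],[.5,0,0]);print("fix",q.round(4),r.round(1).tolist())
# check overlay
im=sc["pixels"][:,:,::-1].copy();k=4
im=cv2.resize(im[180:330,262:462],None,fx=k,fy=k,interpolation=cv2.INTER_CUBIC)
for uv in proj(sc,np.r_[world(q,BF),world(p,HP)]):
    u=((uv-[262,180]+.5)*k-.5).astype(int);cv2.drawMarker(im,tuple(map(int,u)),(0,0,255),0,12)
cv2.imwrite("pics/ov.png",im)
cv2.imwrite("pics/x.png",im)
print(proj(w,np.r_[world(p,HP),world(q,BF)],s).round(0).tolist())
pickle.dump((p,q),open("pq.pkl","wb"))
E
```

```text
plate [0.4426 0.3945 0.609 ] [[-3.4, -4.9], [0.4, 3.3], [3.0, 1.6]]
plate [0.4411 0.394  0.6105] [[-1.0, 5.0], [2.2, -2.1], [-1.2, -2.6]]
plate [0.4419 0.3943 0.6098] [[-3.3, -4.6], [0.5, 3.6], [3.1, 1.9], [-1.2, 5.3], [2.0, -1.8], [-1.4, -2.4]]
fix [ 0.5416  0.0729 -0.0738] [[0.1, 0.1], [-0.2, -0.2], [0.1, -0.0], [-0.0, 0.1]]
[[244.0, 381.0], [330.0, 386.0], [296.0, 433.0], [127.0, 476.0], [179.0, 509.0], [141.0, 510.0], [94.0, 452.0]]
```

View pics/ov.png

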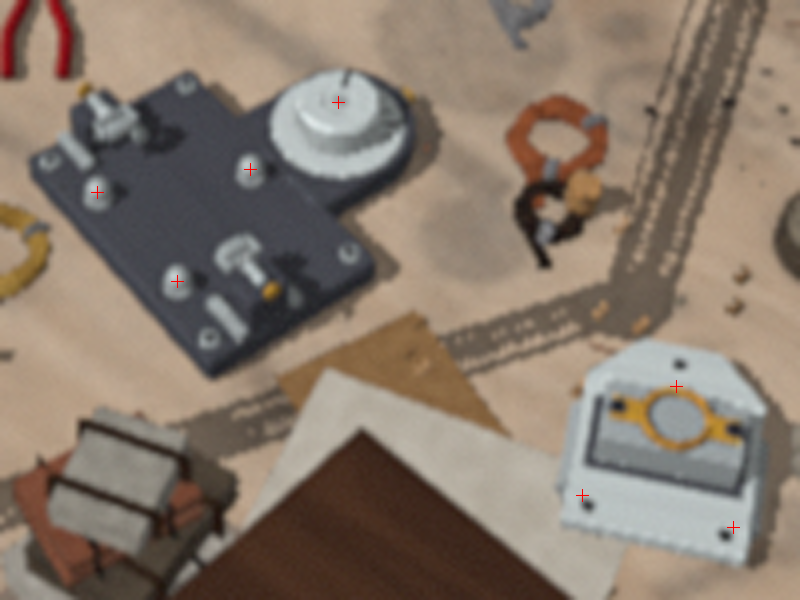

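View pics/wrist0.png

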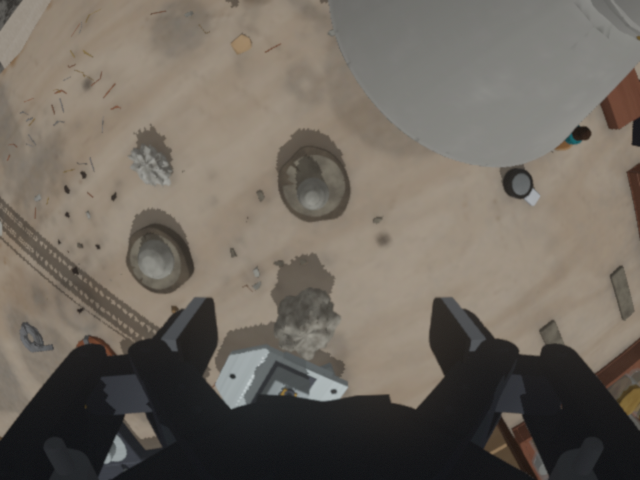

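The fixture markers land on the balls and dial in the scene view. The plate holes are evidently not above the feet, so I'll refit using the ring and its screws, with the hole positions left free. The wrist view only partly shows the plate, near (280,375).

```bash
python3 - <<'E'
from h import *
s,d=pickle.load(open("d0.pkl","rb"));p,q=pickle.load(open("pq.pkl","rb"))
t,sc=d["top"],d["scene"]
# nose hole, left hole, right hole, screwL, screwR, ring centre
ut=crop([[203,226],[49,117],[154,42],[93,180],[186,114],[138,148]],185,255)
us=crop([[149,65],[193,235],[56,205],[203,129],[86,105],[146,118]],395,255)
def P(v): a,b,c,e=v; return A([[-a,0,.022],[b,c,.022],[b,-c,.022],[0,e,.053],[0,-e,.053],[0,0,.055]])
def f(v,both=3):
    W=world(v[:3],P(v[3:]));o=[]
    if both&1:o.append(proj(t,W)-ut)
    if both&2:o.append(proj(sc,W)-us)
    return np.concatenate(o).ravel()
for b in(1,2,3):
    r=least_squares(f,[.44,.39,.6,.055,.05,.04,.03],x_scale=.01,args=(b,));print(r.x.round(4),r.fun.reshape(-1,2).round(1).tolist())
p=r.x[:3];pickle.dump((p,q),open("pq.pkl","wb"))
C=A([[-74,24,22],[-74,-24,22],[64,54,22],[64,-54,22]])/1e3
print("corners pred in top crop",((proj(t,world(p,C))-[185,255]+.5)*4-.5).round(0).tolist())
print("marks seen (183,266)(248,210)(27,112)(163,18)")
E
```

```text
[0.439  0.3918 0.6113 0.0604 0.0521 0.0402 0.0346] [[0.1, -0.1], [-0.0, -0.1], [0.1, 0.0], [-0.1, 0.1], [-0.1, 0.1], [0.1, -0.1]]
[0.4364 0.3909 0.6045 0.0596 0.0521 0.04   0.0342] [[-0.1, -0.0], [0.0, 0.0], [0.0, -0.0], [0.1, 0.3], [0.1, 0.1], [-0.2, -0.5]]
[0.4379 0.3914 0.608  0.06   0.052  0.0401 0.0344] [[0.1, 0.3], [0.2, 0.3], [0.3, 0.5], [0.1, 0.5], [-0.0, 0.6], [0.3, 0.3], [-0.4, 0.3], [-0.1, 0.5], [-0.2, 0.5], [-0.1, 0.8], [-0.2, 0.7], [-0.4, 0.0]]
corners pred in top crop [[184.0, 268.0], [248.0, 223.0], [21.0, 116.0], [163.0, 16.0]]
marks seen (183,266)(248,210)(27,112)(163,18)
```

```bash
cat >> h.py <<'E'
def delta(s,xyz,yang):  # tool down, tool y along world angle yang (mod pi: nearest)
    R=rot(s["ee_rot"])
    out=[]
    for a in(yang,yang+np.pi):
        y=A([np.cos(a),np.sin(a),0]);z=A([0,0,-1.]);x=np.cross(y,z)
        out.append((R.inv()*Ro.from_matrix(np.c_[x,y,z])).as_rotvec())
    out.sort(key=np.linalg.norm)
    return R.inv().apply(A(xyz)-s["ee_pos"]).round(4),[o.round(3) for o in out]
E
python3 - <<'E'
from h import *
from workcell import robot, vision, telemetry
p,q=pickle.load(open("pq.pkl","rb"));s=telemetry.state()
print(p,q,delta(s,[p[0],p[1],.13],p[2]))
print(rot(s["ee_rot"]).as_matrix().round(3))
print("seat angle diff from plate", q[2]-p[2])
E
```

```text
[0.43788518 0.39141695 0.60797547] [ 0.54157811  0.07288445 -0.07376549] (array([-0.2149, -0.0528,  0.1087]), [array([-0.001,  0.   ,  0.496]), array([-0.000e+00, -2.000e-03, -2.646e+00])])
[[-0.893  0.45  -0.001]
 [ 0.45   0.893 -0.001]
 [-0.    -0.001 -1.   ]]
seat angle diff from plate -0.6817409612272453
```

The manual's scale: shifts go in shares of 0.75 m and turns go in shares of 2 pi rad. Converting my numbers, -0.215 m / 0.75 = -0.2867, 0.07 m / 0.75 = 0.0933, 0.496 rad / 6.2832 = 0.0789.

```bash
python3 nudge.py '[-0.2867, -0.0707, 0.0933, 0, 0, 0.0789, 0.085, -0.2867, -0.0707, 0.0933, 0, 0, 0.0789, 0.085, -0.2867, -0.0707, 0.0933, 0, 0, 0.0789, 0.085, -0.2867, -0.0707, 0.0933, 0, 0, 0.0789, 0.085, -0.2867, -0.0707, 0.0933, 0, 0, 0.0789, 0.085, -0.2867, -0.0707, 0.0933, 0, 0, 0.0789, 0.085, -0.2867, -0.0707, 0.0933, 0, 0, 0.0789, 0.085, -0.2867, -0.0707, 0.0933, 0, 0, 0.0789, 0.085]'; python3 - <<'E'
from h import *
from workcell import robot, vision, telemetry
p,q=pickle.load(open("pq.pkl","rb"));s=telemetry.state();c=vision.camera("wrist")
print(s["time"],s["ee_pos"],s["joints"].round(2),delta(s,[p[0],p[1],.034],p[2]))
im=c["pixels"][:,:,::-1].copy()
H=A([[-60,0,22],[52,40,22],[52,-40,22],[0,34.4,53],[0,-34.4,53],[0,0,55]])/1e3
for u in proj(c,world(p,H),s): cv2.drawMarker(im,tuple(map(int,u.round())),(0,0,255),0,10)
cv2.imwrite("pics/w1.png",im)
E
```

```text
time: 0.95
ee_pos: [0.4377, 0.3924, 0.1696]
ee_rot: [-0.0, 0.463, 0.887, 0.0]
force: [0.3, -0.3, 0.3]
grip_width: 0.0848
grasp_force: 0.0
0.95 [0.43769093 0.39239745 0.16956718] [ 0.73  0.33 -0.19  1.05  0.    1.69] (array([-0.001 , -0.0004,  0.1356]), [array([ 0.   , -0.   ,  0.001]), array([ 1.000e-03,  0.000e+00, -3.141e+00])])
```

View pics/w1.png

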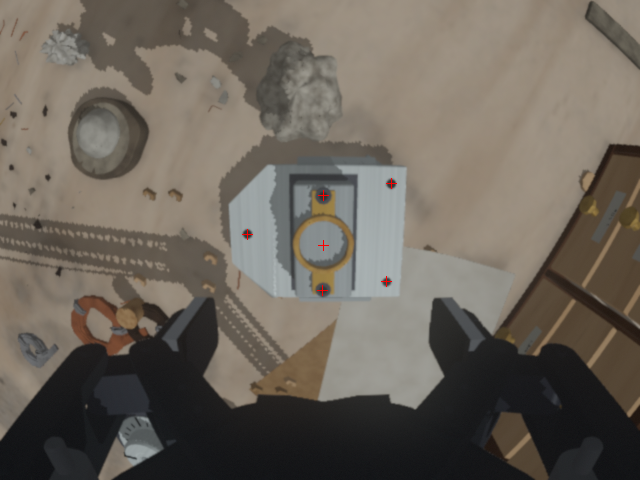

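The markers lie on all the holes, screws and the ring (ring at 323,245). Descending to grip.

Converted, 0.135 m / 0.75 = 0.18, 0.11 m / 0.75 = 0.1467.

```bash
python3 nudge.py '[-0.0013, 0, 0.0533, 0, 0, 0, 0.085, -0.0013, 0, 0.1067, 0, 0, 0, 0.085, -0.0013, 0, 0.1467, 0, 0, 0, 0.085, -0.0013, 0, 0.18, 0, 0, 0, 0.085, -0.0013, 0, 0.18, 0, 0, 0, 0.085, -0.0013, 0, 0.18, 0, 0, 0, 0.03, -0.0013, 0, 0.18, 0, 0, 0, 0.03, -0.0013, 0, 0.18, 0, 0, 0, 0.03, -0.0013, 0, 0.18, 0, 0, 0, 0.03, -0.0013, 0, 0.18, 0, 0, 0, 0.03]'
```

```text
time: 2.0
ee_pos: [0.4395, 0.392, 0.0364]
ee_rot: [0.0, 0.463, 0.886, 0.001]
force: [-2.8, -0.2, 6.0]
grip_width: 0.0408
grasp_force: 61.8
```

Converted, -0.12 m / 0.75 = -0.16, -0.09 m / 0.75 = -0.12.

```bash
python3 nudge.py '[0, 0, -0.0267, 0, 0, 0, 0.03, 0, 0, -0.0667, 0, 0, 0, 0.03, 0, 0, -0.12, 0, 0, 0, 0.03, 0, 0, -0.16, 0, 0, 0, 0.03, 0, 0, -0.16, 0, 0, 0, 0.03, 0, 0, -0.16, 0, 0, 0, 0.03]'; python3 - <<'E'
from h import *
from workcell import robot, vision, telemetry
p,q=pickle.load(open("pq.pkl","rb"));s=telemetry.state();c=vision.camera("wrist")
print(s["ee_pos"],s["grip_width"],s["force"],delta(s,[q[0],q[1],.15],q[2]))
cv2.imwrite("pics/w2.png",c["pixels"][:,:,::-1])
pickle.dump((s,c),open("d2.pkl","wb"))
R=rot(s["ee_rot"]);zoff=.0364
H=A([[-60,0,22],[52,40,22],[52,-40,22],[0,34.4,53],[0,-34.4,53],[0,0,55]])/1e3
ty=R.apply([0,1,0]);W=world([*s["ee_pos"][:2],np.arctan2(ty[1],ty[0])],H)+[0,0,s["ee_pos"][2]-zoff]
im=c["pixels"][:,:,::-1].copy()
for u in proj(c,W,s): cv2.drawMarker(im,tuple(map(int,u.round())),(0,0,255),0,10)
cv2.imwrite("pics/w2m.png",im)
E
```

```text
time: 2.6
ee_pos: [0.4389, 0.391, 0.1545]
ee_rot: [0.0, 0.463, 0.886, 0.001]
force: [-0.7, -0.4, -5.9]
grip_width: 0.0409
grasp_force: 63.2
[0.43885906 0.39095339 0.15448191] 0.04094672536524324 [-0.67549337 -0.37945339 -5.85972224] (array([-0.3198, -0.0974,  0.0043]), [array([ 0.001, -0.   ,  0.682]), array([ 1.00e-03,  1.00e-03, -2.46e+00])])
```

View pics/w2m.png

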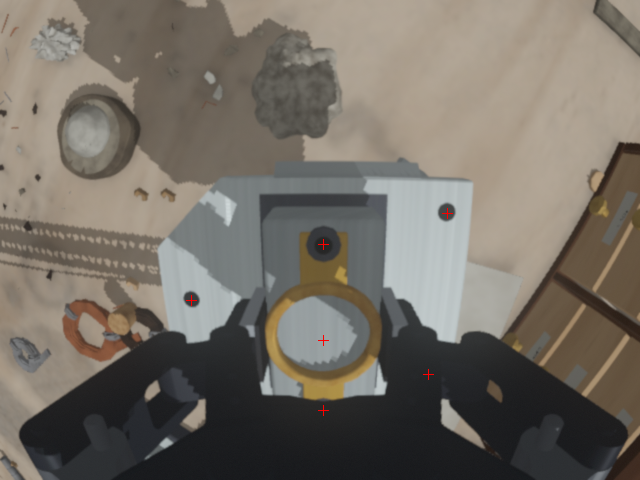

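The held plate matches the prediction (screw at 323,243, holes at 191,299 and 447,212), so the grip is centred and level. Carrying it over the fixture.

Converted, -0.32 m / 0.75 = -0.4267, -0.097 m / 0.75 = -0.1293, 0.682 rad / 6.2832 = 0.1085.

```bash
python3 nudge.py '[-0.4267, -0.1293, 0, 0, 0, 0.1085, 0.03, -0.4267, -0.1293, 0, 0, 0, 0.1085, 0.03, -0.4267, -0.1293, 0, 0, 0, 0.1085, 0.03, -0.4267, -0.1293, 0, 0, 0, 0.1085, 0.03, -0.4267, -0.1293, 0, 0, 0, 0.1085, 0.03, -0.4267, -0.1293, 0, 0, 0, 0.1085, 0.03, -0.4267, -0.1293, 0, 0, 0, 0.1085, 0.03, -0.4267, -0.1293, 0, 0, 0, 0.1085, 0.03, -0.4267, -0.1293, 0, 0, 0, 0.1085, 0.03, -0.4267, -0.1293, 0, 0, 0, 0.1085, 0.03]'; cat > st.py <<'E'
from h import *
from workcell import robot, vision, telemetry
p,q=pickle.load(open("pq.pkl","rb"));s=telemetry.state()
print(s["ee_pos"].round(4),s["joints"].round(2),"f",s["force"].round(1),"m",s["moment"].round(2),s["grip_width"])
print("to seat",delta(s,[q[0],q[1],.0717],q[2])[0],delta(s,[q[0],q[1],.0717],q[2])[1][0])
g=world(q,[[-.122,0,0]])[0]
print("to dial z.04",delta(s,[g[0],g[1],.04],q[2]+np.pi/2))
E
python3 st.py
```

```text
time: 3.65
ee_pos: [0.5406, 0.0734, 0.1529]
ee_rot: [-0.001, 0.733, 0.681, -0.001]
force: [0.3, 1.1, -5.1]
grip_width: 0.0407
grasp_force: 63.0
[0.5406 0.0734 0.1529] [ 0.13  0.27 -0.32  0.99  0.    1.78] f [ 0.3  1.1 -5.1] m [ 0.01  0.02 -0.01] 0.04065574509822069
to seat [-0.0005  0.0012  0.0812] [-0.003  0.     0.   ]
to dial z.04 (array([-0.0004, -0.1207,  0.1132]), [array([-0.002, -0.002, -1.57 ]), array([-0.002,  0.002,  1.571])])
```

```bash
python3 nudge.py '[0, 0.0013, 0.0267, 0, 0, 0, 0.03, 0, 0.0013, 0.0467, 0, 0, 0, 0.03, 0, 0.0013, 0.06, 0, 0, 0, 0.03, 0, 0.0013, 0.0693, 0, 0, 0, 0.03, 0, 0.0013, 0.0773, 0, 0, 0, 0.03, 0, 0.0013, 0.0853, 0, 0, 0, 0.03, 0, 0.0013, 0.0893, 0, 0, 0, 0.03, 0, 0.0013, 0.0933, 0, 0, 0, 0.03]'; python3 st.py
```

```text
time: 4.45
ee_pos: [0.543, 0.0723, 0.0847]
ee_rot: [0.0, 0.733, 0.68, -0.0]
force: [-4.0, -1.4, 5.9]
grip_width: 0.0409
grasp_force: 64.4
[0.543  0.0723 0.0847] [ 0.13  0.33 -0.4   0.84 -0.    1.78] f [-4.  -1.4  5.9] m [-0.16  0.9   0.04] 0.0408717833812398
to seat [ 0.0005 -0.0015  0.013 ] [ 0.     0.001 -0.   ]
to dial z.04 (array([ 0.0005, -0.1235,  0.0447]), [array([1.00e-03, 0.00e+00, 1.57e+00]), array([-0.000e+00,  1.000e-03, -1.571e+00])])
```

Converted, 0.01 m / 0.75 = 0.0133, 0.008 m / 0.75 = 0.0107.

```bash
python3 nudge.py '[0, -0.0013, 0.004, 0, 0, 0, 0.03, 0, -0.0013, 0.008, 0, 0, 0, 0.03, 0, -0.0013, 0.0107, 0, 0, 0, 0.03, 0, -0.0013, 0.0133, 0, 0, 0, 0.03]'; python3 st.py
```

```text
time: 4.85
ee_pos: [0.5427, 0.0726, 0.0738]
ee_rot: [0.001, 0.733, 0.68, 0.0]
force: [5.6, -1.8, -12.7]
grip_width: 0.0408
grasp_force: 62.1
[0.5427 0.0726 0.0738] [ 0.13  0.34 -0.41  0.82 -0.    1.78] f [  5.6  -1.8 -12.7] m [-0.41 -1.2   0.04] 0.040828177841252596
to seat [ 0.0002 -0.0012  0.0021] [ 0.001  0.    -0.001]
to dial z.04 (array([ 0.0002, -0.1232,  0.0336]), [array([ 1.00e-03, -1.00e-03,  1.57e+00]), array([ 1.000e-03,  1.000e-03, -1.571e+00])])
```

Past the roller edge, and the plate is being drawn down. Finishing the press.

Converted, 0.004 m / 0.75 = 0.0053, 0.003 m / 0.75 = 0.004.

```bash
python3 nudge.py '[0, 0, 0.0027, 0, 0, 0, 0.03, 0, 0, 0.004, 0, 0, 0, 0.03, 0, 0, 0.0053, 0, 0, 0, 0.03, 0, 0, 0.0053, 0, 0, 0, 0.03]'; python3 st.py
```

```text
time: 5.25
ee_pos: [0.5426, 0.0725, 0.072]
ee_rot: [0.001, 0.733, 0.68, 0.0]
force: [-3.1, -3.2, 9.7]
grip_width: 0.0406
grasp_force: 64.9
[0.5426 0.0725 0.072 ] [ 0.13  0.34 -0.42  0.81 -0.    1.78] f [-3.1 -3.2  9.7] m [-0.94  0.44 -0.08] 0.04064080704942895
to seat [ 0.0003 -0.001   0.0003] [ 0.002  0.001 -0.001]
to dial z.04 (array([ 0.0002, -0.1231,  0.0318]), [array([ 2.00e-03, -1.00e-03,  1.57e+00]), array([ 1.000e-03,  2.000e-03, -1.571e+00])])
```

Converted, -0.11 m / 0.75 = -0.1467, -0.07 m / 0.75 = -0.0933.

```bash
python3 nudge.py '[0, 0, 0.0013, 0, 0, 0, 0.085, 0, 0, 0.0013, 0, 0, 0, 0.085, 0, 0, 0.0013, 0, 0, 0, 0.085, 0, 0, 0.0013, 0, 0, 0, 0.085, 0, 0, -0.04, 0, 0, 0, 0.085, 0, 0, -0.0933, 0, 0, 0, 0.085, 0, 0, -0.1467, 0, 0, 0, 0.085, 0, 0, -0.1467, 0, 0, 0, 0.085, 0, 0, -0.1467, 0, 0, 0, 0.085]'; python3 st.py; python3 - <<'E'
from h import *
from workcell import robot, vision, telemetry
p,q=pickle.load(open("pq.pkl","rb"));s=telemetry.state();c=vision.camera("wrist")
H=A([[-60,0,22],[52,40,22],[52,-40,22],[0,34.4,53],[0,-34.4,53],[0,0,55]])/1e3+[0,0,.0353]
im=c["pixels"][:,:,::-1].copy()
for u in proj(c,world(q,H),s): cv2.drawMarker(im,tuple(map(int,u.round())),(0,0,255),0,10)
cv2.imwrite("pics/w3m.png",im)
E
```

```text
time: 6.15
ee_pos: [0.5428, 0.0731, 0.1813]
ee_rot: [0.001, 0.733, 0.68, 0.001]
force: [0.3, 0.6, -1.0]
grip_width: 0.0854
grasp_force: 0.0
[0.5428 0.0731 0.1813] [ 0.13  0.24 -0.27  1.05  0.    1.78] f [ 0.3  0.6 -1. ] m [ 0.03  0.02 -0.  ] 0.08537281100275913
to seat [-0.0003 -0.0014  0.1096] [ 0.002 -0.001 -0.   ]
to dial z.04 (array([-0.0004, -0.1235,  0.141 ]), [array([ 1.000e-03, -2.000e-03,  1.571e+00]), array([ 2.000e-03,  1.000e-03, -1.571e+00])])
```

View pics/w3m.png

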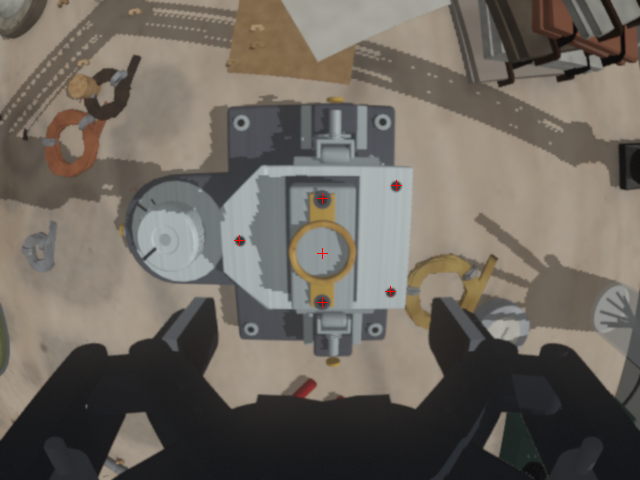

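All the predicted home markers match the plate (holes at 239,240, 396,185 and 390,291), so it is seated. The pointer at (147,257) still shows 0. Moving to the dial.

Converted, -0.1235 m / 0.75 = -0.1647, -0.0835 m / 0.75 = -0.1113, -1.5 rad / 6.2832 = -0.2387.

```bash
R='x'; python3 nudge.py '[0, -0.058, 0, 0, 0, -0.0239, 0.085, 0, -0.1113, 0, 0, 0, -0.0477, 0.085, 0, -0.1647, 0, 0, 0, -0.0716, 0.085, 0, -0.1647, 0, 0, 0, -0.0955, 0.085, 0, -0.1647, 0, 0, 0, -0.1194, 0.085, 0, -0.1647, 0, 0, 0, -0.1432, 0.085, 0, -0.1647, 0, 0, 0, -0.1671, 0.085, 0, -0.1647, 0, 0, 0, -0.191, 0.085, 0, -0.1647, 0, 0, 0, -0.2149, 0.085, 0, -0.1647, 0, 0, 0, -0.2387, 0.085]'; python3 nudge.py '[0, 0, 0.0267, 0, 0, -0.0239, 0.085, 0, 0, 0.0533, 0, 0, -0.0477, 0.085, 0, 0, 0.08, 0, 0, -0.0716, 0.085, 0, 0, 0.0933, 0, 0, -0.0907, 0.085, 0, 0, 0.0933, 0, 0, -0.0907, 0.085, 0, 0, 0.0933, 0, 0, -0.0907, 0.085]'; python3 st.py
```

```text
time: 7.2
ee_pos: [0.4174, 0.0818, 0.1785]
ee_rot: [-0.002, 0.069, 0.998, -0.0]
force: [0.4, -0.4, 0.0]
grip_width: 0.0848
grasp_force: 0.0
time: 7.8
ee_pos: [0.4177, 0.0818, 0.1094]
ee_rot: [-0.001, -0.21, 0.978, 0.0]
force: [0.5, 0.8, 0.4]
grip_width: 0.0851
grasp_force: 0.0
[0.4177 0.0818 0.1094] [ 0.19  0.09 -0.64  0.84  0.   -0.23] f [0.5 0.8 0.4] m [ 0.01 -0.01 -0.01] 0.0850747002495002
to seat [-0.1094 -0.0589  0.0375] [ 0.002 -0.002 -1.075]
to dial z.04 (array([-0.0022, -0.0008,  0.0694]), [array([ 0.   , -0.002,  0.496]), array([ 0.003,  0.   , -2.646])])
```

Converted, 0.071 m / 0.75 = 0.0947, -0.002 m / 0.75 = -0.0027.

```bash
python3 nudge.py '[-0.0027, -0.0013, 0.04, 0, 0, 0, 0.085, -0.0027, -0.0013, 0.0733, 0, 0, 0, 0.085, -0.0027, -0.0013, 0.0947, 0, 0, 0, 0.085, -0.0027, -0.0013, 0.0947, 0, 0, 0, 0.085, -0.0027, -0.0013, 0.0947, 0, 0, 0, 0.04, -0.0027, -0.0013, 0.0947, 0, 0, 0, 0.04, -0.0027, -0.0013, 0.0947, 0, 0, 0, 0.04, -0.0027, -0.0013, 0.0947, 0, 0, 0, 0.04]'; python3 st.py
```

```text
time: 8.6
ee_pos: [0.4224, 0.0817, 0.0411]
ee_rot: [0.001, -0.211, 0.978, -0.001]
force: [-0.8, -1.6, 8.2]
grip_width: 0.054
grasp_force: 61.5
[0.4224 0.0817 0.0411] [ 0.19  0.19 -0.72  0.66 -0.   -0.23] f [-0.8 -1.6  8.2] m [-0.44  0.39  0.  ] 0.05397338062159449
to seat [-0.1051 -0.0572 -0.0303] [-3.000e-03  1.000e-03 -1.073e+00]
to dial z.04 (array([0.0021, 0.0012, 0.0011]), [array([-0.001,  0.003,  0.498]), array([-4.000e-03, -2.000e-03, -2.643e+00])])
```

Converted, -0.001 m / 0.75 = -0.0013, 0.94 rad / 6.2832 = 0.1496.

```bash
python3 nudge.py '[0, 0, -0.0013, 0, 0, 0.0191, 0.04, 0, 0, -0.0013, 0, 0, 0.0382, 0.04, 0, 0, -0.0013, 0, 0, 0.0573, 0.04, 0, 0, -0.0013, 0, 0, 0.0764, 0.04, 0, 0, -0.0013, 0, 0, 0.0955, 0.04, 0, 0, -0.0013, 0, 0, 0.1146, 0.04, 0, 0, -0.0013, 0, 0, 0.1337, 0.04, 0, 0, -0.0013, 0, 0, 0.1496, 0.04, 0, 0, -0.0013, 0, 0, 0.1496, 0.04]'; python3 st.py
```

```text
time: 9.5
ee_pos: [0.4222, 0.079, 0.0412]
ee_rot: [0.002, 0.257, 0.967, -0.003]
force: [1.5, -11.6, -0.7]
grip_width: 0.0539
grasp_force: 67.5
[0.4222 0.079  0.0412] [ 0.19  0.19 -0.72  0.67 -0.01  0.71] f [  1.5 -11.6  -0.7] m [-2.32 -0.44 -0.04] 0.05386277646944953
to seat [-0.1069  0.0538 -0.0301] [-1.000e-03  8.000e-03  1.126e+00]
to dial z.04 (array([0.0034, 0.0014, 0.0012]), [array([-0.006,  0.005, -0.445]), array([0.007, 0.008, 2.696])])
```

Converted, 0.32 rad / 6.2832 = 0.0509.

```bash
python3 nudge.py '[0, 0, 0, 0, 0, 0.0159, 0.04, 0, 0, 0, 0, 0, 0.0318, 0.04, 0, 0, 0, 0, 0, 0.043, 0.04, 0, 0, 0, 0, 0, 0.0509, 0.04, 0, 0, 0, 0, 0, 0.0509, 0.04]'; python3 st.py; python3 - <<'E'
from h import *
from workcell import robot, vision, telemetry
c=vision.camera("top");f=c["pixels"][260:335,310:385,::-1]
d=vision.camera("wrist")["pixels"][:,:,::-1]
o=np.hstack([cv2.resize(d,(400,300)),cv2.resize(f,(300,300),interpolation=2)]);cv2.imwrite("pics/t4.png",o)
E
```

```text
time: 10.0
ee_pos: [0.4215, 0.0782, 0.0412]
ee_rot: [0.003, 0.407, 0.913, -0.004]
force: [0.9, -14.1, 1.8]
grip_width: 0.0536
grasp_force: 67.8
[0.4215 0.0782 0.0412] [ 0.19  0.19 -0.72  0.67 -0.01  1.03] f [  0.9 -14.1   1.8] m [-2.87 -0.01  0.07] 0.05358762784986572
to seat [-0.0845  0.0855 -0.0302] [-0.001  0.009  0.807]
to dial z.04 (array([0.0038, 0.0012, 0.0011]), [array([-0.007,  0.006, -0.764]), array([0.007, 0.009, 2.377])])
```

View pics/t4.png

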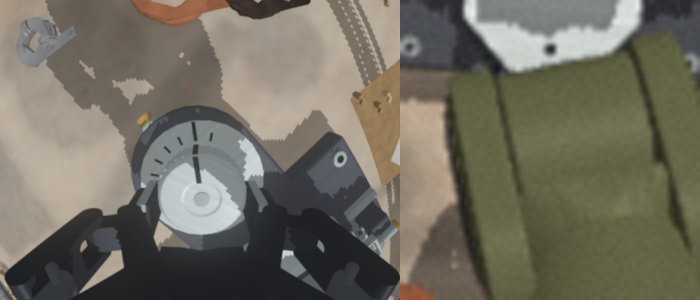

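In the wrist view the pointer (195,165) lines up with the long mark (194,130). I'll relax the side load before releasing.

Converted, -0.0022 m / 0.75 = -0.0029, -0.002 m / 0.75 = -0.0027.

```bash
python3 nudge.py '[-0.0029, -0.0027, 0, 0, 0, 0, 0.04, -0.0029, -0.0027, 0, 0, 0, 0, 0.04]'; python3 st.py
```

```text
time: 10.3
ee_pos: [0.4215, 0.078, 0.0412]
ee_rot: [0.001, 0.406, 0.914, -0.0]
force: [-1.1, -4.7, 3.2]
grip_width: 0.0535
grasp_force: 67.7
[0.4215 0.078  0.0412] [ 0.18  0.18 -0.72  0.67 -0.    1.02] f [-1.1 -4.7  3.2] m [-1.08  0.25  0.09] 0.053474495789971335
to seat [-0.0844  0.0856 -0.0304] [0.001 0.002 0.809]
to dial z.04 (array([0.0039, 0.0014, 0.0012]), [array([-0.001,  0.002, -0.762]), array([3.00e-03, 1.00e-03, 2.38e+00])])
```

Converted, -0.14 m / 0.75 = -0.1867, -0.11 m / 0.75 = -0.1467.

```bash
python3 nudge.py '[-0.004, -0.004, 0, 0, 0, 0, 0.085, -0.004, -0.004, 0, 0, 0, 0, 0.085, -0.004, -0.004, 0, 0, 0, 0, 0.085, -0.004, -0.004, 0, 0, 0, 0, 0.085, -0.004, -0.004, -0.04, 0, 0, 0, 0.085, -0.004, -0.004, -0.0933, 0, 0, 0, 0.085, -0.004, -0.004, -0.1467, 0, 0, 0, 0.085, -0.004, -0.004, -0.1867, 0, 0, 0, 0.085, -0.004, -0.004, -0.1867, 0, 0, 0, 0.085, -0.004, -0.004, -0.1867, 0, 0, 0, 0.085]'; python3 - <<'E'
from h import *
from workcell import robot, vision, telemetry
p,q=pickle.load(open("pq.pkl","rb"));s=telemetry.state();c=vision.camera("wrist")
H=A([[-60,0,57.3],[52,40,57.3],[52,-40,57.3]])/1e3
a=[np.deg2rad(216-18*k) for k in range(6)]
D=np.r_[A([[-.122+.0265*np.cos(t),.0265*np.sin(t),.051] for t in a]),[[-.122,0,.051]]]
U=proj(c,world(q,np.r_[H,D]),s);print(U.round(0).tolist())
im=c["pixels"][:,:,::-1].copy()
for u in U: cv2.drawMarker(im,tuple(map(int,u.round())),(0,0,255),0,6)
cv2.imwrite("pics/w5.png",im)
E
```

```text
time: 11.3
ee_pos: [0.4213, 0.0749, 0.1807]
ee_rot: [0.001, 0.405, 0.914, 0.001]
force: [0.2, 0.0, -1.0]
grip_width: 0.0853
grasp_force: 0.0
[[384.0, 290.0], [499.0, 344.0], [428.0, 400.0], [292.0, 223.0], [296.0, 213.0], [302.0, 204.0], [312.0, 197.0], [323.0, 194.0], [335.0, 194.0], [328.0, 230.0]]
```

View pics/w5.png

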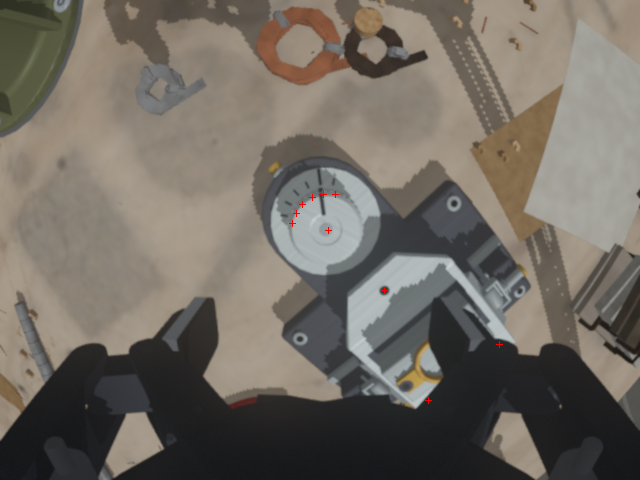

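The dial pointer (321,195) sits on the fourth-click marker and the long mark. The plate's nose hole (384,290) is still where it should be at home, and the gripper is clear. Handing in.

```bash
python3 -c "
from workcell import robot, vision, telemetry
print(robot.job_done())"
```

```text
the job is handed in; nothing more can be done
None
```

The job is handed in: the plate is home on its three balls, the dial stands at the long mark (fourth click) in the last wrist picture, and the gripper is clear; the hand-in returned no verdict.

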